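Put an ointment jar away in a push-to-open drawer

TASK

Put the small ointment jar away in the bench drawer unit: press the drawer front in until its touch latch lets go and it springs ajar, draw it open, stand the jar upright inside, and press the drawer shut until it latches and stays flush when you let go. How far the latch has to be pressed is not known, so go by feel: it clicks as the soft end stop begins to push back, and the front must never be pressed with more than 20 N. Do not disturb the larger jar and the amber bottle.

Things in the scene. Friction and masses are not known exactly. Their poses are not given: they have to be found in the camera images.
- unit: Fixed low grey bench drawer unit, 178 wide, 204 deep, 80 mm high; one white front, no handle. Origin on the worktop under the middle of the shut front's outer face; x into the unit (pressing direction), y left seen along x, z up. Side walls (10 mm) are flush with the shut front; the top panel (z 72 to 80 mm) starts 24 mm behind it, so upright fingers can follow the front inward.
- drawer (a joint): Drawer slide, m: 0 latched, front flush with the side walls; positive = out (unit -x), limit 0.115; negative = pressed past flush, hard limit -0.022. Starts latched. Push-push latch: pressed past its click depth and let back, it frees and a 5 to 6 N plunger drives the drawer out to about 0.040. Pressed so again, it latches at 0 within 2 mm; released too early, it springs out again.
- press_spot (a point): Middle of the front's outer face, 42 mm above the worktop, a flush 22 mm metal disc; moves with the drawer. The click depth, 5 to 17 mm past flush, is hidden and varies, but is the same for both presses. Pressing takes 6 to 11 N up to there, then a soft end stop adds 8 N per mm: a slow press (10 to 20 mm/s) reaching 14 to 16 N has clicked. Limit 20 N.
- drawer_box: The drawer. Origin on the worktop under the middle of its front's outer face, axes as the unit; moves with the slide. Front 156 mm wide, 22 mm thick, from 12 to 70 mm above the worktop. Farther out than 0.040 it slides freely (drag 1.2 N plus 30 N per m/s) and stays where left. The 20 N limit on the robot's contact force counts while it is less than 20 mm out.
- front_edge (a point): Middle of the front's top edge, 70 mm above the worktop, halfway through its 22 mm thickness (11 mm behind the outer face); moves with the drawer. Ajar at 0.040, a 42 mm gap is open between the front's back face and the top panel: a finger reaches in from above to pinch or hook the front. Shut, the gap is 2 mm.
- tray_floor (a point): Middle of the drawer's inner floor, 18 mm above the worktop; moves with the drawer. The inside is 107 mm long (x), from the front's back face rearward, and 130 mm wide (y); walls rise 36 mm above the floor. It is open above only ahead of the top panel: a length of the slide value plus 2 mm, from the front's back face rearward.
- jar_small: The jar to put away, the lowest thing standing on the worktop: squat white ointment jar with a red screw lid, 45 mm across, 40 mm high (lid from 25 mm up), about 0.1 kg. Origin at the centre of its underside, z up.
- jar_large: Bystander: larger white ointment jar with a white lid, 62 mm across, 58 mm high. Origin at the centre of its underside.
- amber_bottle: Bystander: amber bottle with black cap, 40 mm across, 86 mm high. Origin at the centre of its underside.
There are look-alikes about, which are no part of the job. What is shaped like the jar_small but blue or yellow is not meant.

How it is judged:
By the outcome, as a careful person would: the job done as asked, in the order asked, and still so for the second after the job is handed in, with the robot touching nothing.
It also fails if it takes over 72 s, if anything falls off the work surface, if the arm or the gripper's body presses on something with over 40 N, if the wrist force passes 120 N, or if a joint passes its speed limit or range.

ROBOT

A 6-joint arm with a two-finger parallel gripper is mounted at the origin on a cart in front of the work surface, level with it; the furniture and walls round the work are solid. World frame = base frame: x ahead of the robot, y to its left, z up, the work surface at z = 0. Lengths are in m, angles in rad, forces in N, time in s.
With the tool pointing down it reaches from about 0.25 to 0.775 m from the base axis. Payload 4 kg.
Tool frame: the origin (TCP) lies at the very end of the fingers, on their centre line; the grasp point (between the pads) lies 19 mm behind it; z points along the fingers, y is the direction in which the jaws open and shut (so a half turn about z gives the same grasp; the last joint's range is limited). The gripper opens to 94 mm and grips with 3 to 60 N. Pads are 16 mm wide; open, the fingers measure 119 mm over their backs; the gripper's body (75 mm by 177 mm) begins 78 mm behind the grasp point.
Start: joints at [1.195, 0.087, 1.371, -0, 1.684, -0.103], TCP at [0.148, 0.53, 0.206] pointing down, gripper open.
Joint ranges: [-3.1, 3.1], [-0.76, 2.03], [0.27, 2.55], [-1.08, 4.22], [0.17, 2.65], [-2.57, 2.57]. Speed limits (rad/s): [2.79, 2.79, 3.14, 3.14, 3.14, 3.14].

INTERFACE

Orientations are given as [roll, pitch, yaw] about the fixed x, y, z axes, in that order (R = Rz(yaw) Ry(pitch) Rx(roll)).
In Python, from bench import robot, snapshot, models gives the robot as it stands.
- The arm moves only by the tool arm_command, never from a script. Its argument "commands" is text: rows parted by semicolons, each of 7 numbers parted by spaces: the shift along the tool's x, y, z in mm, then the turn, a rotation vector about the tool's x, y, z in degrees, then the opening, from 0 (shut) to 1 (fully open). In form: tx ty tz rx ry rz hand; .... A call has 1 to 12 rows; each row shifts and turns the pose as measured when the row begins, along the tool's axes as they then stand; what a row does not reach is not made up. A row lasts 1/8 s, in which the tool goes at most 62.5 mm and 10.7 degrees, less where a joint would pass 70% of its speed; a pose out of reach is approached as far as the arm can. A call is refused whole if a number of a shift passes 62.5 or a number of a turn 10.7, either way. A call with a gripper value outside its range is refused whole. The fingers move at their own pace and stop on an object; the grip force is fixed at half the most. Time passes only in rows, so rows that do not move let the fingers close. It gives the time, the measured TCP pose, the force and the opening at its end, in the units of the state.
- robot.get_obs(): the state, without advancing time (a new reading comes with each control period).
- snapshot(name): name is "scene" or "side" or "wrist"; returns a dict with "img" (480x640x3 uint8, blue, green, red), "camera_matrix" (3x3 intrinsics, pixels), "origin" and "rotation" of the camera in the world. Camera axes: x right, y down, z forward; pixel columns grow to the right and rows downward; lengths in m; the calibration is good to about 2 mm. A picture is of the moment at which its call begins. There is no depth.
- robot.close_job(): hands the job in, once; it reports no verdict.
Trained networks look in a picture, given as the dict that the camera call returned (one of the last four; its "shot" number tells which), for a name from the list of things; names that differ only in an ending like _2 or _b are one class to them, and where a whole thing is asked for, a point or a joint stands for the part that bears it (a point fixed in the world has none). Each returns a list of dicts, best first, with "conf" (0 to 1); they miss things now and then, are a little off and sometimes report something else, mostly with a low value. They report only what shows in the picture. A call takes as long as a camera call. They do not tell look-alikes from the thing itself.
- models.spot_in(query, picture): "bbox" ([left, top, width, height] as shares, 0 to 1, of the picture: columns of its width, rows of its height, round what is visible of it).
- models.tip_of(query, picture): "centre" ([column, row] as shares, 0 to 1, of the picture: columns of its width, rows of its height: a listed point, or the origin of a listed thing).
The state is a dict: "time": time; "joint_positions": joint angles; "qvel": joint speeds; "joint_torque": joint torques, N m; "tool_pos": TCP position; "ee_rot": TCP orientation; "wrist_force": force on the tool from outside, world axes, zero at the start; "wrist_torque": the same for the moment, N m; "width": finger opening in m.
Only numpy, scipy, OpenCV 4.12 (cv2) and the standard library are available. Lean on these libraries where they do the work, as an engineer would, in place of code of your own. Each camera call takes 0.05 s, during which the arm holds its last target. There are 200 camera calls.

## Working session

There is one attempt and no reset: what is moved stays moved. The work goes in short steps, Python scripts to look and compute and a tool call to move; the robot and the scene stay as the last step left them, time stands still between calls to the robot, and variables do not carry over. Pictures are saved under pics/ and viewed, about 8 in all and at most 12, crops included, and the job is handed in when it is done.

Besides the shell and the picture viewer there is one more tool, called as a command line: name --argument value ..., lists and objects as JSON in quotes. arm_command: Moves the arm, as the interface text tells. Its arguments: {"type":"object","properties":{"commands":{"type":"string"}},"required":["commands"]}

```bash
mkdir -p pics; cat > h.py <<'E'
import numpy as np,cv2
from bench import robot,snapshot,models
from scipy.spatial.transform import Rotation as R
def ray(s,u,v):
    K=np.array(s["camera_matrix"]);d=np.array(s["rotation"])@np.linalg.inv(K)@[u,v,1]
    return np.array(s["origin"]),d
def onz(s,u,v,z):
    o,d=ray(s,u,v);return o+d*(z-o[2])/d[2]
def proj(s,p):
    c=np.array(s["camera_matrix"])@np.array(s["rotation"]).T@(np.array(p)-np.array(s["origin"]));return c[:2]/c[2]
E
cat > look.py <<'E'
from h import *
a=snapshot("scene");b=snapshot("side")
for n,s in(("scene",a),("side",b)):
    cv2.imwrite(f"pics/{n}0.png",s["img"]);print(n,np.round(s["origin"],3),np.round(np.array(s["rotation"])[:,2],2))
    for q in["jar_small","jar_large","amber_bottle","unit","drawer_box"]:
        print(q,[(round(r["conf"],2),np.round(np.array(r["bbox"])*[640,480,640,480]).astype(int).tolist()) for r in models.spot_in(q,s)[:4]])
    for q,z in[("press_spot",.042),("front_edge",.07),("unit",0),("jar_small",0),("jar_large",0),("amber_bottle",0)]:
        for r in models.tip_of(q,s)[:3]:
            u,v=np.array(r["centre"])*[640,480];print(q,round(r["conf"],2),round(u),round(v),np.round(onz(s,u,v,z),4))
o=robot.get_obs();print(o["time"],o["tool_pos"],o["ee_rot"],o["wrist_force"])
E
python3 look.py
```

```text
Traceback (most recent call last):
  File "look.py", line 4, in <module>
    cv2.imwrite(f"pics/{n}0.png",s["img"]);print(n,np.round(s["origin"],3),np.round(np.array(s["rotation"])[:,2],2))
                                                                                    ~~~~~~~~~~~~~~~~~~~~~~~^^^^^
IndexError: too many indices for array: array is 1-dimensional, but 2 were indexed
```

```bash
python3 -c "
import cv2,numpy as np
cv2.imwrite('pics/both0.png',np.hstack([cv2.imread('pics/scene0.png'),cv2.imread('pics/side0.png')])[:, :]) "; ls pics
```

```text
scene0.png[ WARN:0@0.034] global loadsave.cpp:275 findDecoder imread_('pics/side0.png'): can't open/read file: check file path/integrity
Traceback (most recent call last):
ValueError: all the input arrays must have same number of dimensions, but the array at index 0 has 3 dimension(s) and the array at index 1 has 1 dimension(s)
```

View pics/scene0.png

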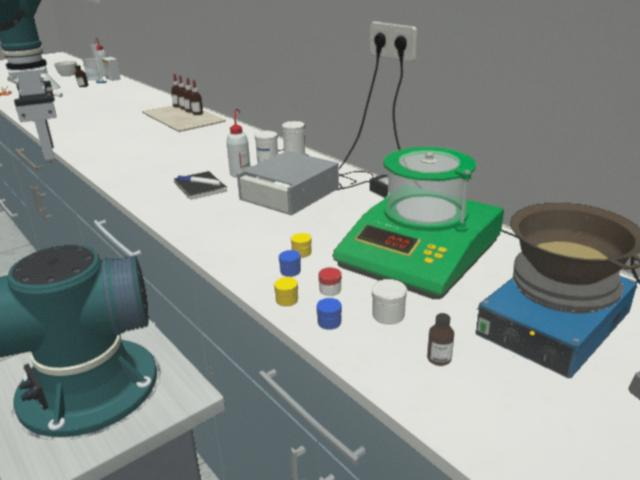

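The scene picture shows five small jars: yellow (301,244), blue (289,263), yellow (286,291), blue (329,313), and the red-lidded one at (330,281), which is the one wanted. The large jar is at (389,301), the amber bottle at (440,340) and the unit at (290,180) with its front to the left.

```bash
python3 - <<'E'
from h import *
s=snapshot("scene");print(s["rotation"],s["origin"],s["camera_matrix"],s.keys());o=robot.get_obs();print(o["ee_rot"])
E
sed -i 's/^def ray/def RM(s):\n    r=np.array(s["rotation"],float)\n    return r.reshape(3,3) if r.size==9 else (R.from_quat(r) if r.size==4 else R.from_euler("xyz",r)).as_matrix()\ndef ray/; s/np.array(s\["rotation"\])@/RM(s)@/; s/np.array(s\["rotation"\]).T/RM(s).T/' h.py
sed -i 's/np.array(s\["rotation"\])/RM(s)/' look.py
python3 look.py
```

```text
[-2.06021022  0.02371208 -0.68732913] [-0.13820154 -0.77825607  0.61906503] [[578.29690109   0.         325.65814609]
 [  0.         578.29690109 239.11400707]
 [  0.           0.           1.        ]] dict_keys(['img', 'camera_matrix', 'origin', 'rotation', 'shot'])
[-3.13992924e+00 -1.68006594e-04  2.86877074e+00]
scene [-0.138 -0.778  0.619] [ 0.55  0.69 -0.47]
jar_small [(0.96, [319, 267, 26, 29]), (0.95, [292, 237, 18, 22]), (0.87, [272, 273, 25, 33]), (0.84, [316, 299, 26, 28])]
jar_large [(0.93, [369, 277, 36, 47])]
amber_bottle [(0.77, [426, 312, 26, 52])]
unit [(0.8, [237, 153, 104, 66]), (0.17, [239, 177, 49, 34])]
drawer_box [(0.87, [240, 177, 47, 36]), (0.5, [317, 267, 26, 32])]
press_spot 0.95 263 195 [0.5724 0.3539 0.042 ]
front_edge 0.56 263 184 [0.5752 0.3583 0.07  ]
unit 0.66 265 207 [0.5828 0.3673 0.    ]
jar_small 0.85 285 298 [ 0.378  -0.0032  0.    ]
jar_small 0.78 290 271 [0.4432 0.0708 0.    ]
jar_small 0.65 332 292 [ 0.4587 -0.0462  0.    ]
jar_large 0.91 384 314 [ 0.4843 -0.1657  0.    ]
amber_bottle 0.84 441 356 [ 0.4692 -0.3119  0.    ]
side [0.36  0.862 0.688] [ 0.16 -0.78 -0.6 ]
jar_small [(0.93, [377, 238, 19, 22]), (0.84, [345, 256, 13, 22]), (0.84, [311, 264, 20, 25]), (0.75, [341, 226, 21, 28])]
jar_large [(0.56, [335, 191, 25, 30])]
amber_bottle [(0.81, [356, 161, 16, 34]), (0.6, [241, 310, 16, 85])]
unit [(0.79, [124, 300, 138, 116])]
drawer_box [(0.92, [242, 310, 20, 77])]
press_spot 0.82 260 353 [0.5633 0.3555 0.042 ]
front_edge 0.71 249 342 [0.581  0.3598 0.07  ]
jar_small 0.93 353 245 [ 0.4499 -0.0434  0.    ]
jar_small 0.81 386 255 [ 0.3663 -0.016   0.    ]
jar_small 0.74 321 283 [0.4999 0.1105 0.    ]
jar_large 0.8 348 212 [ 0.4814 -0.1847  0.    ]
amber_bottle 0.6 361 190 [ 0.4605 -0.3114  0.    ]
1.35 [0.14821157 0.52968478 0.20550361] [3.14147179e+00 7.43489452e-06 2.86875927e+00] [-0.84975436 -0.73396835  0.53322566]
```

View pics/side0.png

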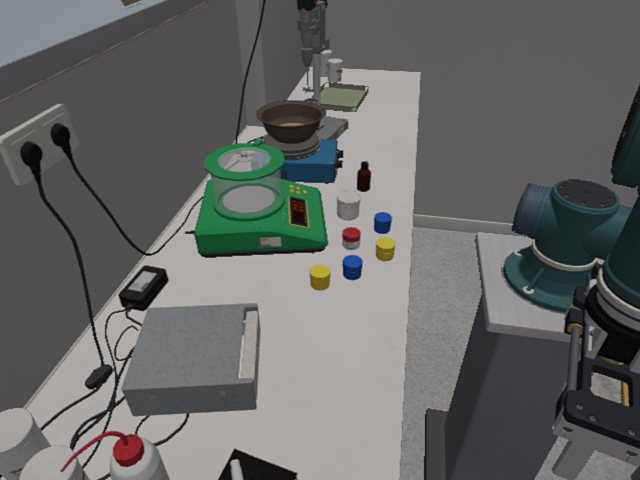

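Side view: the red jar is at (352,238), the unit at (195,358), and its white front faces the robot (+x in the picture). Next I crop closely for the corners and the choice of jar.

```bash
python3 - <<'E'
import cv2,numpy as np
a=cv2.imread('pics/scene0.png');b=cv2.imread('pics/side0.png')
C=np.zeros((600,800,3),np.uint8)
z=lambda i,x,y,w,h,f:cv2.resize(i[y:y+h,x:x+w],None,fx=f,fy=f,interpolation=cv2.INTER_CUBIC)
def put(p,x,y):C[y:y+p.shape[0],x:x+p.shape[1]]=p
put(z(a,230,145,120,75,4),0,0)          # scene unit
put(z(a,260,225,80,110,4)[:, :320],480,0)  # jars
put(z(b,235,295,34,120,2.4),0,305)
put(z(b,120,295,150,73,4)[:292],80,305)
put(z(b,300,210,25*4//1,1,1),700,599)
cv2.imwrite('pics/crop1.png',C)
E
```

```text
(no output)
```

View pics/crop1.png

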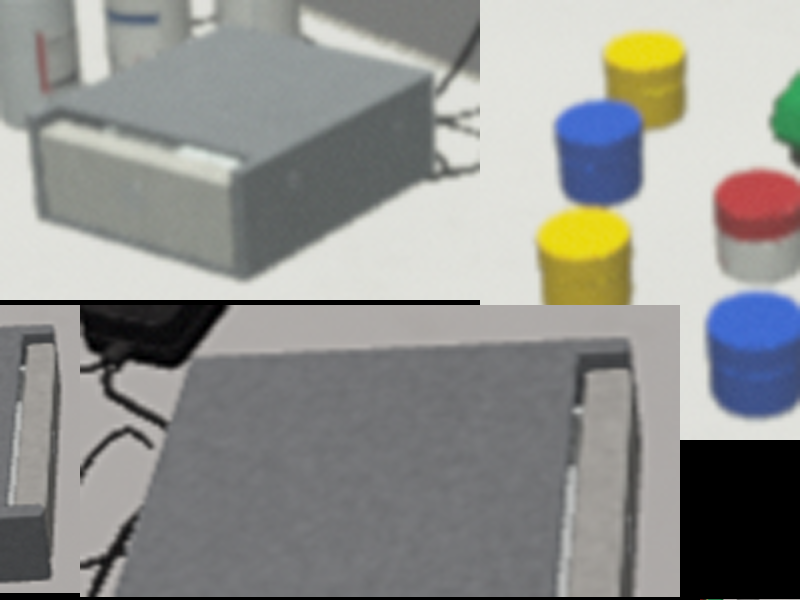

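The crop confirms it: red lid on a white body is at scene (330,281). Its neighbours are plain blue or yellow. The unit's corners are readable, so I fit its pose.

```bash
cat > fit.py <<'E'
from h import *
from scipy.optimize import least_squares
a=snapshot("scene");b=snapshot("side")
L,Rr=.089,-.089
P=[(a,0,L,.08,237.5,174.5),(a,0,L,0,239.5,199.5),(a,0,Rr,0,290.75,214.5),(a,0,Rr,.08,290.75,187.5),(a,.204,Rr,.08,338.5,163),(a,.204,Rr,0,338,190),(a,.204,L,.08,287,151),
(b,0,Rr,.08,257.5,303.75),(b,.204,Rr,.08,147.5,308),(b,0,L,.08,255.8,383.3),(b,0,L,0,255,408.8)]
def f(q):
    c,s=np.cos(q[2]),np.sin(q[2])
    return np.concatenate([proj(S,[q[0]+c*x-s*y,q[1]+s*x+c*y,z])-[u,v] for S,x,y,z,u,v in P])
r=least_squares(f,[.57,.355,0],loss='soft_l1');print("unit",r.x,np.round(r.fun.reshape(-1,2),1).tolist())
# red lid / white-jar silhouettes: lid top centre at z=.04
for n,s,roi in(("scene",a,(315,262,32,38)),("side",b,(338,222,28,30))):
    x,y,w,h=roi;hsv=cv2.cvtColor(s["img"],cv2.COLOR_BGR2HSV)[y:y+h,x:x+w]
    m=((hsv[...,0]<10)|(hsv[...,0]>170))&(hsv[...,1]>110)
    v,u=np.nonzero(m);u=u+x;v=v+y
    def area(p):
        t=np.linspace(0,2*np.pi,40);pts=[proj(s,[p[0]+.0225*np.cos(k),p[1]+.0225*np.sin(k),z]) for z in(.025,.04) for k in t]
        hh=cv2.convexHull(np.float32(pts));M=cv2.moments(hh);return np.array([M['m10'],M['m01']])/M['m00']-[u.mean(),v.mean()]
    print(n,len(u),least_squares(area,[.455,-.045]).x)
E
python3 fit.py
```

```text
unit [0.57087231 0.35625679 0.2492278 ] [[-2.3, -1.2], [-1.4, 2.4], [0.1, 4.0], [-1.7, 0.8], [-0.1, -0.2], [0.8, 0.8], [-0.6, -0.4], [-0.8, -2.2], [-1.1, -1.6], [-4.4, -2.0], [0.8, 2.2]]
scene 290 [ 0.46046937 -0.03835967]
side 212 [ 0.45477848 -0.04021136]
```

arm_command --commands "0 0 0 0 0 -10 0; 0 0 0 0 0 -10 0; 0 0 0 0 0 -10 0; -46 -39 0 0 0 0 0; -46 -39 0 0 0 0 0; -46 -39 0 0 0 0 0; -46 -39 0 0 0 0 0; -46 -39 0 0 0 0 0; -46 -39 0 0 0 0 0; -43 -39 0 0 0 0 0"

```text
time: 2.7
tool_pos: [0.5363, 0.3508, 0.2058]
ee_rot: [3.138, 0.002, -2.862]
wrist_force: [0.2, 0.7, 0.1]
width: 0.0008
```

```bash
cat > w.py <<'E'
from h import *
import sys
s=snapshot("wrist");cv2.imwrite(sys.argv[1],s["img"])
ps=np.array([.571,.356]);c,n=np.cos(.249),np.sin(.249)
o=robot.get_obs();print(o["time"],np.round(o["tool_pos"],4),np.round(o["ee_rot"],3),np.round(o["wrist_force"],2),o["width"])
d=np.array(o["tool_pos"])[:2]-ps;print("unit frame tcp",[c*d[0]+n*d[1],-n*d[0]+c*d[1]])
print(np.round(s["origin"],3),np.round(RM(s)[:,2],2))
for q,z in[("press_spot",.042),("front_edge",.07),("jar_small",0)]:
    for r in models.tip_of(q,s)[:2]:
        u,v=np.array(r["centre"])*[640,480];print(q,round(r["conf"],2),round(u),round(v),np.round(onz(s,u,v,z),4))
for x,y,z in[(0,.089,.08),(0,-.089,.08),(.024,-.089,.08),(.024,.089,.08),(0,-.078,.07),(0,.078,.07)]:
    print((x,y,z),np.round(proj(s,[ps[0]+c*x-n*y,ps[1]+n*x+c*y,z])))
E
python3 w.py pics/w1.png
```

```text
2.75 [0.5427 0.3458 0.2043] [-3.14   0.005 -2.869] [ 2.73 -2.42 -1.03] 0.00044336205380042255
unit frame tcp [np.float64(-0.029994770954288152), np.float64(-0.0029303510151812255)]
[0.472 0.331 0.385] [ 0.22  0.07 -0.97]
press_spot 0.56 316 260 [0.5728 0.3574 0.042 ]
front_edge 0.84 316 279 [0.5829 0.3607 0.07  ]
jar_small 0.93 77 54 [0.4414 0.0657 0.    ]
jar_small 0.62 115 133 [0.5076 0.1138 0.    ]
(0, 0.089, 0.08) [409. 272.]
(0, -0.089, 0.08) [219. 267.]
(0.024, -0.089, 0.08) [220. 291.]
(0.024, 0.089, 0.08) [406. 296.]
(0, -0.078, 0.07) [234. 264.]
(0, 0.078, 0.07) [395. 268.]
```

View pics/w1.png

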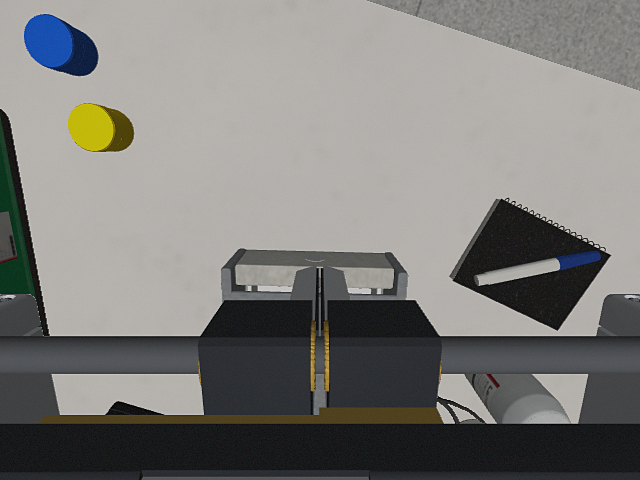

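Wrist view: the unit's front edge corners are at about (222,266) and (408,272), against predicted (219,267) and (409,272), so the fit holds. Fingers are just ahead of the front. I descend before it.

arm_command --commands "4 3 10 0 0 1.3 0; 0 0 50 0 0 0 0; 0 0 50 0 0 0 0; 0 0 45 0 0 0 0; 0 0 10 0 0 0 0; 0 0 0 0 0 0 0"

```text
time: 3.65
tool_pos: [0.5217, 0.3615, 0.0385]
ee_rot: [3.134, 0.005, -2.878]
wrist_force: [-0.1, 0.2, -0.0]
width: 0.0004
```

```bash
cat > st.py <<'E'
from h import *
ps=np.array([.571,.356]);c,n=np.cos(.249),np.sin(.249)
o=robot.get_obs();d=np.array(o["tool_pos"])[:2]-ps;f=o["wrist_force"]
print(round(o["time"],2),"unit xy",np.round([c*d[0]+n*d[1],-n*d[0]+c*d[1]],4),"z",round(o["tool_pos"][2],4),"rpy deg",np.round(np.degrees(o["ee_rot"]),2),"F unit",np.round([c*f[0]+n*f[1],-n*f[0]+c*f[1],f[2]],2),o["width"])
E
python3 st.py
```

```text
3.65 unit xy [-0.0464  0.0174] z 0.0385 rpy deg [ 179.59    0.26 -164.9 ] F unit [-0.03  0.26 -0.03] 0.0003893209214586586
```

arm_command --commands "-8 -9 2 0 0 -0.5 0; -8 -9 2 0 0 0 0; -6 0 0 0 0 0 0; 0 0 0 0 0 0 0"

```text
time: 4.15
tool_pos: [0.5535, 0.3511, 0.0414]
ee_rot: [3.132, 0.017, -2.869]
wrist_force: [0.1, 0.3, -1.0]
width: 0.0004
```

```bash
python3 st.py
```

```text
4.15 unit xy [-0.0182 -0.0005] z 0.0414 rpy deg [ 179.47    0.95 -164.4 ] F unit [ 0.17  0.22 -1.03] 0.00041006625014658357
```

arm_command --commands "-2 0 5 0.5 -0.5 0 0; -2 0 3 0 0 0 0; -2 0 1 0 0 0 0; 0 0 0 0 0 0 0"

```text
time: 4.65
tool_pos: [0.5594, 0.3531, 0.0317]
ee_rot: [3.142, 0.025, -2.869]
wrist_force: [-0.2, -0.2, -0.2]
width: 0.0002
```

```bash
python3 st.py
```

```text
4.65 unit xy [-0.0119  0.    ] z 0.0317 rpy deg [ 180.      1.44 -164.38] F unit [-0.23 -0.19 -0.19] 0.00020659501571526748
```

arm_command --commands "-1.5 0 -1 0 1.4 0 0; -1.5 0 0 0 0 0 0; -1.5 0 0 0 0 0 0; -1.5 0 0 0 0 0 0"

```text
time: 5.15
tool_pos: [0.5622, 0.3539, 0.0329]
ee_rot: [-3.141, -0.009, -2.869]
wrist_force: [-5.7, -1.6, 3.7]
width: 0.0006
```

```bash
python3 st.py
```

```text
5.15 unit xy [-0.009   0.0002] z 0.0329 rpy deg [-179.97   -0.53 -164.37] F unit [-5.96 -0.13  3.69] 0.0006308011872398668
```

arm_command --commands "-1.5 0 0 0 -0.4 0 0; -1.5 0 0 0 0 0 0; -1.5 0 0 0 0 0 0"

```text
time: 5.52
tool_pos: [0.5622, 0.3539, 0.033]
ee_rot: [-3.14, -0.013, -2.869]
wrist_force: [-7.1, -2.4, 4.1]
width: 0.0004
```

```bash
python3 st.py
```

```text
5.53 unit xy [-0.009   0.0001] z 0.033 rpy deg [-179.91   -0.73 -164.36] F unit [-7.44 -0.55  4.12] 0.00035334337936950976
```

arm_command --commands "-2.2 0 -0.7 0 0 0 0; -2.2 0 -0.5 0 0 0 0; -2.2 0 -0.3 0 0 0 0"

```text
time: 5.9
tool_pos: [0.562, 0.3538, 0.0331]
ee_rot: [-3.138, -0.029, -2.868]
wrist_force: [-6.7, -2.9, 3.6]
width: 0.0007
```

```bash
python3 st.py
```

```text
5.9 unit xy [-0.0093  0.0001] z 0.0331 rpy deg [-179.82   -1.68 -164.32] F unit [-7.24 -1.16  3.57] 0.0006510422829760271
```

arm_command --commands "-2.5 0 -0.5 0 -1.8 0 0; -2.5 0 -0.3 0 -0.8 0 0"

```text
time: 6.15
tool_pos: [0.5631, 0.354, 0.0327]
ee_rot: [-3.138, 0.007, -2.868]
wrist_force: [-7.7, -2.9, 3.6]
width: 0.0001
```

```bash
python3 st.py
```

```text
6.15 unit xy [-0.0081  0.    ] z 0.0327 rpy deg [-179.78    0.42 -164.31] F unit [-8.13 -0.88  3.63] 0.00011950335646545012
```

arm_command --commands "-3 0 -0.4 0 -0.4 0 0; -3 0 -0.4 0 -0.4 0 0; -3 0 -0.4 0 -0.4 0 0"

```text
time: 6.52
tool_pos: [0.564, 0.3543, 0.0326]
ee_rot: [-3.136, 0.01, -2.867]
wrist_force: [-6.8, -3.0, 3.6]
width: 0.0006
```

```bash
python3 st.py
```

```text
6.53 unit xy [-0.0072  0.0001] z 0.0326 rpy deg [-179.68    0.56 -164.27] F unit [-7.31 -1.24  3.63] 0.0006297161049278486
```

arm_command --commands "-4 0 -0.4 0 -0.4 0 0; -4 0 -0.4 0 -0.4 0 0; -4 0 -0.4 0 -0.4 0 0"

```text
time: 6.9
tool_pos: [0.5674, 0.3551, 0.0326]
ee_rot: [-3.134, 0.011, -2.867]
wrist_force: [-6.8, -2.9, 3.1]
width: 0.0002
```

```bash
python3 st.py
```

```text
6.9 unit xy [-0.0037  0.    ] z 0.0326 rpy deg [-179.57    0.63 -164.25] F unit [-7.28 -1.17  3.13] 0.00023472965004055178
```

arm_command --commands "-4 0 -0.4 0 -0.4 0 0; -4 0 -0.4 0 -0.4 0 0"

```text
time: 7.15
tool_pos: [0.5698, 0.3557, 0.0326]
ee_rot: [-3.133, 0.012, -2.866]
wrist_force: [-7.1, -2.8, 3.9]
width: 0.0
```

arm_command --commands "-4 0 -0.4 0 -0.4 0 0; -4 0 -0.4 0 -0.4 0 0"

```text
time: 7.4
tool_pos: [0.572, 0.3563, 0.0326]
ee_rot: [-3.132, 0.012, -2.866]
wrist_force: [-7.2, -2.7, 4.3]
width: 0.0004
```

arm_command --commands "-4 0 -0.4 0 -0.4 0 0; -4 0 -0.4 0 -0.4 0 0"

```text
time: 7.65
tool_pos: [0.574, 0.3568, 0.0325]
ee_rot: [-3.13, 0.012, -2.866]
wrist_force: [-8.2, -3.4, 4.9]
width: 0.0004
```

arm_command --commands "-4 0 -0.4 0 -0.4 0 0; -4 0 -0.4 0 -0.4 0 0"

```text
time: 7.9
tool_pos: [0.5757, 0.3572, 0.0325]
ee_rot: [-3.129, 0.011, -2.865]
wrist_force: [-8.3, -3.7, 3.4]
width: 0.0008
```

arm_command --commands "-4 0 -0.4 0 -0.4 0 0; -4 0 -0.4 0 -0.4 0 0"

```text
time: 8.15
tool_pos: [0.5767, 0.3575, 0.0325]
ee_rot: [-3.128, 0.009, -2.865]
wrist_force: [-9.9, -3.6, 6.3]
width: 0.0005
```

arm_command --commands "-4.3 0 -0.4 0 -0.4 0 0"

```text
time: 8.28
tool_pos: [0.5769, 0.3575, 0.0325]
ee_rot: [-3.127, 0.006, -2.864]
wrist_force: [-11.2, -4.6, 5.3]
width: 0.0004
```

arm_command --commands "-5 0 -0.6 0 -0.6 0 0"

```text
time: 8.4
tool_pos: [0.5771, 0.3575, 0.0324]
ee_rot: [-3.126, 0.005, -2.864]
wrist_force: [-12.3, -4.2, 5.8]
width: 0.0006
```

arm_command --commands "-5 0 -0.8 0 -0.8 0 0"

```text
time: 8.52
tool_pos: [0.5772, 0.3575, 0.0324]
ee_rot: [-3.125, 0.008, -2.864]
wrist_force: [-12.0, -4.1, 5.5]
width: 0.0003
```

```bash
python3 st.py
```

```text
8.53 unit xy [ 0.0064 -0.0001] z 0.0324 rpy deg [-179.03    0.43 -164.1 ] F unit [-12.67  -1.01   5.5 ] 0.0002972821001228285
```

arm_command --commands "-6 0 -1 0 -0.6 0 0"

```text
time: 8.65
tool_pos: [0.5775, 0.3576, 0.0324]
ee_rot: [-3.123, 0.005, -2.864]
wrist_force: [-13.7, -5.1, 5.8]
width: 0.0002
```

```bash
python3 st.py
```

```text
8.65 unit xy [ 0.0067 -0.    ] z 0.0324 rpy deg [-178.96    0.26 -164.08] F unit [-14.49  -1.56   5.76] 0.00017156914836647102
```

arm_command --commands "5 0 0 0 0 0 0; 10 0 0 0 0 0 0; 15 0 0 0 0 0 0; 15 0 0 0 0 0 0; 15 0 0 0 0 0 0; 15 0 -3 0 0 0 0; 0 0 0 0 0 0 0"

```text
time: 9.52
tool_pos: [0.5051, 0.3373, 0.0358]
ee_rot: [-3.125, 0.014, -2.863]
wrist_force: [0.3, 0.2, -0.1]
width: 0.0004
```

```bash
python3 st.py; cat > dr.py <<'E'
from h import *
import sys
s=snapshot(sys.argv[1]);ps=np.array([.571,.356]);c,n=np.cos(.249),np.sin(.249)
for q,z in[("press_spot",.042),("front_edge",.07),("tray_floor",.018),("jar_small",.0)]:
    for r in models.tip_of(q,s)[:2]:
        u,v=np.array(r["centre"])*[640,480];p=onz(s,u,v,z);d=p[:2]-ps;print(q,round(r["conf"],2),round(u),round(v),np.round(p,4),"unit",np.round([c*d[0]+n*d[1],-n*d[0]+c*d[1]],4))
if len(sys.argv)>2: cv2.imwrite(sys.argv[2],s["img"])
E
python3 dr.py side; python3 dr.py scene
```

```text
9.53 unit xy [-0.0685 -0.0019] z 0.0358 rpy deg [-179.04    0.82 -164.06] F unit [ 0.35  0.16 -0.07] 0.000369218782242653
press_spot 0.9 280 351 [0.53   0.3452 0.042 ] unit [-0.0424 -0.0003]
front_edge 0.86 271 341 [0.5439 0.3493 0.07  ] unit [-0.0279  0.0002]
tray_floor 0.78 240 364 [0.5988 0.3684 0.018 ] unit [0.03   0.0052]
jar_small 0.85 353 274 [0.4348 0.0675 0.    ] unit [-0.2031 -0.2461]
jar_small 0.66 380 230 [ 0.3892 -0.1185  0.    ] unit [-0.2932 -0.4151]
press_spot 0.87 253 199 [0.5387 0.3514 0.042 ] unit [-0.0324  0.0035]
front_edge 0.56 252 188 [0.5396 0.3531 0.07  ] unit [-0.0311  0.0049]
tray_floor 0.73 275 201 [0.6035 0.3492 0.018 ] unit [ 0.0298 -0.0146]
jar_small 0.86 328 323 [ 0.3885 -0.1192  0.    ] unit [-0.294  -0.4155]
jar_small 0.83 300 256 [0.4979 0.1059 0.    ] unit [-0.1325 -0.2244]
```

arm_command --commands "0 0 -40 -0.8 0.6 0 0; 0 2 -35 0 0 0 0; 0 0 0 0 0 0 0; -25 0 0 0 0 0 0; -25 0 0 0 0 0 0; -15 0 0 0 0 0 0; 0 0 0 0 0 0 0"

```text
time: 10.9
tool_pos: [0.5653, 0.3562, 0.1019]
ee_rot: [-3.136, -0.01, -2.864]
wrist_force: [0.2, -0.3, 1.6]
width: 0.0006
```

```bash
python3 st.py
```

```text
10.9 unit xy [-0.0055  0.0016] z 0.1019 rpy deg [-179.68   -0.6  -164.08] F unit [ 0.13 -0.31  1.61] 0.0006008778141867444
```

arm_command --commands "-6 0 0 0 0 0 0; 0 0 0 0 0 0 0; 0 0 20 0 -0.5 0 0; 0 0 20 0 0 0 0; 0 0 12 0 0 0 0; 0 0 0 0 0 0 0"

```text
time: 11.65
tool_pos: [0.5683, 0.357, 0.0472]
ee_rot: [-3.136, -0.004, -2.863]
wrist_force: [0.5, -0.8, -0.0]
width: 0.0005
```

```bash
python3 st.py
```

```text
11.65 unit xy [-0.0024  0.0016] z 0.0472 rpy deg [-179.66   -0.25 -164.02] F unit [ 0.32 -0.93 -0.05] 0.0004600633846021189
```

arm_command --commands "5 0 0 0 0 0.8 0; 8 0 0 0 0 0.8 0; 9 0 0 0 0 0 0; 9 0 0 0 0 0 0; 9 0 0 0 0 0 0; 9 0 0 0 0 0 0; 9 0 0 0 0 0 0; 9 0 0 0 0 0 0; 5 0 0 0 0 0 0"

```text
time: 12.78
tool_pos: [0.4972, 0.3386, 0.05]
ee_rot: [-3.136, 0.006, -2.893]
wrist_force: [2.4, -0.1, -1.4]
width: 0.0003
```

```bash
python3 st.py
```

```text
12.78 unit xy [-0.0758  0.0013] z 0.05 rpy deg [-179.7     0.34 -165.74] F unit [ 2.34 -0.67 -1.43] 0.0003050164822063937
```

arm_command --commands "6 0 0 0 0 0 0; 5 0 0 0 0 0 0; 0 0 0 0 0 0 0"

```text
time: 13.15
tool_pos: [0.4913, 0.3371, 0.0504]
ee_rot: [-3.137, 0.02, -2.893]
wrist_force: [-0.4, 0.3, 1.1]
width: 0.0007
```

```bash
python3 st.py;python3 dr.py side pics/s2.png; python3 dr.py scene
```

```text
13.15 unit xy [-0.0819  0.0014] z 0.0504 rpy deg [-179.76    1.14 -165.77] F unit [-0.27  0.39  1.11] 0.0007274860872215985
press_spot 0.66 322 345 [0.46   0.3183 0.042 ] unit [-0.1169 -0.0092]
front_edge 0.87 315 340 [0.4691 0.333  0.07  ] unit [-0.1045  0.0028]
tray_floor 0.61 279 360 [0.5337 0.3463 0.018 ] unit [-0.0386 -0.0002]
jar_small 0.83 352 277 [0.4356 0.076  0.    ] unit [-0.2003 -0.238 ]
jar_small 0.71 386 253 [ 0.3663 -0.0243  0.    ] unit [-0.2921 -0.3181]
press_spot 0.92 229 207 [0.4709 0.3517 0.042 ] unit [-0.0981  0.0206]
front_edge 0.6 232 199 [0.4676 0.3264 0.07  ] unit [-0.1075 -0.0032]
tray_floor 0.85 254 207 [0.5428 0.3548 0.018 ] unit [-0.0277  0.0058]
jar_small 0.95 283 296 [0.3778 0.0028 0.    ] unit [-0.2743 -0.2947]
jar_small 0.79 289 271 [0.444  0.0726 0.    ] unit [-0.1929 -0.2434]
```

View pics/s2.png

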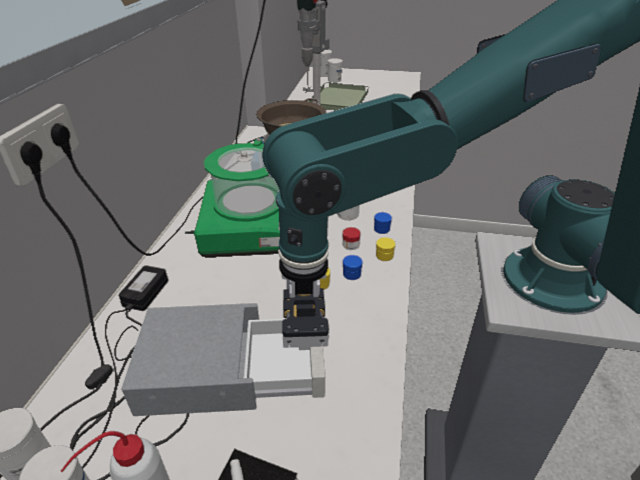

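Side view: the drawer is well open with the white tray visible (240-325, 320-395), and all the jars are still standing. The red jar is at (352,238). I lift and travel to it.

arm_command --commands "0 0 -50 0 0.8 0 0; 0 0 -50 0 0 0 0; 0 0 0 0 0 0 0; 18 -48 0 0 0 0 1; 18 -50 0 0 0 0 1; 18 -50 0 0 0 0 1; 18 -50 0 0 0 0 1; 18 -50 0 0 0 0 1; 18 -50 0 0 0 0 1; 10 -30 0 0 0 0 1; 0 0 0 0 0 0 1"

```text
time: 15.02
tool_pos: [0.437, -0.0179, 0.1407]
ee_rot: [3.136, -0.041, -2.888]
wrist_force: [-0.1, 0.7, -0.5]
width: 0.0769
```

```bash
python3 st.py; cat > rj.py <<'E'
from h import *
import sys
s=snapshot("wrist");cv2.imwrite(sys.argv[1],s["img"]);o=robot.get_obs()
hsv=cv2.cvtColor(s["img"],cv2.COLOR_BGR2HSV);m=(((hsv[...,0]<10)|(hsv[...,0]>170))&(hsv[...,1]>110)&(hsv[...,2]>60)).astype(np.uint8)
k,l,st,ce=cv2.connectedComponentsWithStats(m)
T=R.from_euler("xyz",o["ee_rot"]).as_matrix();print(np.round(o["tool_pos"],4),np.round(np.degrees(o["ee_rot"]),2))
for i in range(1,k):
    if st[i,4]>150:
        p=onz(s,*ce[i],.038);print(st[i],ce[i].round(),p.round(4),"tool-frame shift mm",np.round(1000*T.T@(p-o["tool_pos"]),1))
E
python3 rj.py pics/w2.png
```

```text
15.03 unit xy [-0.222  -0.3293] z 0.1407 rpy deg [ 179.65   -2.36 -165.45] F unit [ 0.11  0.71 -0.45] 0.07694556906720754
[ 0.4371 -0.0169  0.1405] [ 179.63   -2.36 -165.36]
[ 261  232   52   53 2146] [286. 258.] [ 0.4558 -0.042   0.038 ] tool-frame shift mm [-16.  -29.6 101.8]
[207 402  18  15 155] [216. 408.] [ 0.6133 -0.0723  0.038 ] tool-frame shift mm [-160.6  -98.7   95.4]
```

View pics/w2.png

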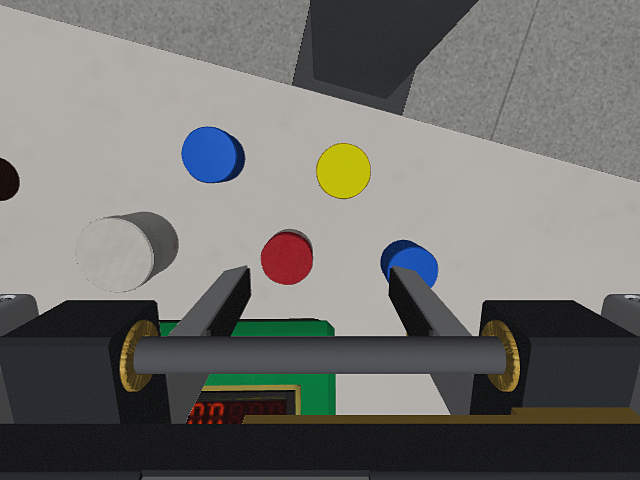

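Wrist view: the red lid is at (286,258) between the jaws, with free space for both fingers. The blue jar (412,265) will be clear once centred. The balance edge is at row 320.

arm_command --commands "-6 -14 0 0 -2.2 0 1; -5 -13 0 0 0 0 1; 0 0 0 0 0 0 1; 0 0 0 0 0 0 1"

```text
time: 15.58
tool_pos: [0.4552, -0.0384, 0.1388]
ee_rot: [3.132, -0.003, -2.882]
wrist_force: [-0.3, 0.5, -0.2]
width: 0.0941
```

```bash
python3 rj.py pics/w3.png
```

```text
[ 0.4552 -0.0385  0.1388] [ 1.7947e+02 -1.4000e-01 -1.6510e+02]
[ 288  213   53   54 2205] [314. 240.] [ 0.4559 -0.0422  0.038 ] tool-frame shift mm [  0.   -4.8 100.8]
```

arm_command --commands "0 -4 15 0.5 0 0 1; 0 0 35 0 0 0 1; 0 0 30 0 0 0 1; 0 0 0 0 0 0 1"

```text
time: 16.12
tool_pos: [0.4555, -0.0417, 0.0546]
ee_rot: [-3.141, -0.003, -2.88]
wrist_force: [-0.0, 0.1, 0.4]
width: 0.094
```

```bash
python3 rj.py pics/w3.png
```

```text
[ 0.4567 -0.042   0.0562] [-1.799e+02 -2.000e-02 -1.650e+02]
[ 283  235   73   75 4308] [319. 272.] [ 0.4554 -0.0424  0.038 ] tool-frame shift mm [ 1.4 -0.1 18.2]
```

arm_command --commands "0 0 20 0 0 0 1; 0 0 17 0 0 0 1; 0 0 6 0 0 0 1; 0 0 0 0 0 0 1"

```text
time: 16.68
tool_pos: [0.4614, -0.0429, 0.0179]
ee_rot: [-3.135, 0.009, -2.879]
wrist_force: [-0.3, -0.5, -0.1]
width: 0.0942
```

```bash
python3 st.py
```

```text
16.68 unit xy [-0.2046 -0.3596] z 0.0179 rpy deg [-179.6     0.52 -164.95] F unit [-0.39 -0.4  -0.1 ] 0.0941809036844431
```

arm_command --commands "5 0 6 0 0.4 0 1; 0 0 4 0 0 0 1; 0 0 0 0 0 0 1"

```text
time: 17.05
tool_pos: [0.4578, -0.0447, 0.0093]
ee_rot: [-3.133, 0.005, -2.879]
wrist_force: [-0.3, -0.2, -0.2]
width: 0.094
```

```bash
python3 st.py
```

```text
17.05 unit xy [-0.2085 -0.3604] z 0.0093 rpy deg [-179.49    0.29 -164.95] F unit [-0.3  -0.15 -0.24] 0.0939744534012669
```

arm_command --commands "1.5 2 0 0 0 0 0.7; 0 0 0 0 0 0 0; 0 0 0 0 0 0 0; 0 0 0 0 0 0 0; 0 0 0 0 0 0 0; 0 0 0 0 0 0 0; 0 0 0 0 0 0 0"

```text
time: 17.92
tool_pos: [0.456, -0.0429, 0.0097]
ee_rot: [-3.133, 0.006, -2.879]
wrist_force: [-0.8, 0.8, -0.8]
width: 0.0432
```

```bash
python3 st.py
```

```text
17.93 unit xy [-0.2098 -0.3583] z 0.0097 rpy deg [-179.49    0.33 -164.95] F unit [-0.55  0.95 -0.79] 0.04322016695010286
```

arm_command --commands "0 0 -30 0 0.3 0 0; 0 0 -50 0 0 0 0; 0 0 -40 0 0 0 0; 0 0 0 0 0 0 0"

```text
time: 18.42
tool_pos: [0.4538, -0.0419, 0.1303]
ee_rot: [-3.135, -0.005, -2.879]
wrist_force: [-0.4, -0.3, -2.9]
width: 0.0432
```

arm_command --commands "-8 30 0 0 0 0 0; -12 42 0 0 0 0 0; -12 42 0 0 0 0 0; -12 42 0 0 0 0 0; -12 42 0 0 0 0 0; -25 40 0 0 0 0 0; -30 35 0 0 0 0 0; -25 25 0 0 0 0 0; 0 0 0 0 0 0 0"

```text
time: 19.55
tool_pos: [0.4998, 0.2874, 0.1031]
ee_rot: [-3.133, -0.036, -2.882]
wrist_force: [-0.3, -1.2, -1.8]
width: 0.0436
```

```bash
python3 st.py; python3 dr.py side pics/s3.png; python3 dr.py wrist pics/w4.png
```

```text
19.55 unit xy [-0.0859 -0.0489] z 0.1031 rpy deg [-179.51   -2.07 -165.15] F unit [-0.58 -1.06 -1.79] 0.04364023789550993
press_spot 0.74 321 348 [0.4592 0.3258 0.042 ] unit [-0.1158 -0.0017]
front_edge 0.61 313 338 [0.473  0.3297 0.07  ] unit [-0.1015 -0.0014]
tray_floor 0.81 279 360 [0.5334 0.3469 0.018 ] unit [-0.0387  0.0005]
jar_small 0.68 322 282 [0.4992 0.1057 0.    ] unit [-0.1312 -0.2249]
jar_small 0.62 380 228 [ 0.3905 -0.1252  0.    ] unit [-0.2935 -0.4219]
press_spot 0.79 388 221 [0.4633 0.3257 0.042 ] unit [-0.1118 -0.0029]
front_edge 0.82 401 240 [0.4707 0.3313 0.07  ] unit [-0.1033  0.0008]
jar_small 0.96 122 201 [0.508  0.1137 0.    ] unit [-0.1208 -0.2193]
jar_small 0.79 73 105 [0.4423 0.0643 0.    ] unit [-0.1966 -0.2509]
```

View pics/w4.png

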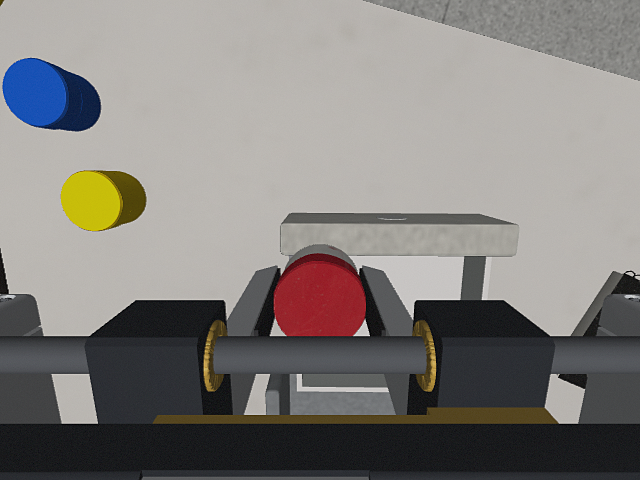

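Wrist view: the jar is held at (320,290), upright between the pads. The drawer front is at (398,235), so the jar still has to go about 49 mm in x and y.

arm_command --commands "-15 15 -15 0 -2 0 0; -16 15 0 0 0 0 0; -14 14 0 0 0 0 0; 0 0 0 0 0 0 0; 0 0 0 0 0 0 0"

```text
time: 20.68
tool_pos: [0.5343, 0.3393, 0.1233]
ee_rot: [-3.133, 0.007, -2.888]
wrist_force: [0.8, -0.1, -1.0]
width: 0.0433
```

```bash
python3 st.py
```

```text
20.68 unit xy [-0.0397 -0.0072] z 0.1233 rpy deg [-179.53    0.39 -165.45] F unit [ 0.76 -0.29 -0.96] 0.04325368682786646
```

arm_command --commands "-2 6 10 -0.4 0.3 0 0; 0 0 22 0 0 0 0; 0 0 22 0 0 0 0; 0 0 15 0 0 0 0; 0 0 0 0 0 0 0"

```text
time: 21.3
tool_pos: [0.5335, 0.344, 0.0504]
ee_rot: [-3.141, -0.001, -2.89]
wrist_force: [0.3, -0.4, 0.1]
width: 0.0436
```

```bash
python3 st.py
```

```text
21.3 unit xy [-0.0393 -0.0024] z 0.0504 rpy deg [-1.7997e+02 -7.0000e-02 -1.6557e+02] F unit [ 0.16 -0.42  0.07] 0.043599793424140595
```

arm_command --commands "0 1 8 0 0 0 0; 0 0 8 0 0 0 0; 0 0 3 0 0 0 0; 0 0 0 0 0 0 0"

```text
time: 21.8
tool_pos: [0.5345, 0.3457, 0.0322]
ee_rot: [3.141, 0.002, -2.89]
wrist_force: [-0.4, -0.3, -0.8]
width: 0.0432
```

```bash
python3 st.py
```

```text
21.8 unit xy [-0.038 -0.001] z 0.0322 rpy deg [ 1.7997e+02  1.4000e-01 -1.6558e+02] F unit [-0.42 -0.17 -0.84] 0.04315012076157213
```

arm_command --commands "0 0 2 0 0 0 0; 0 0 2 0 0 0 0; 0 0 0 0 0 0 0"

```text
time: 22.18
tool_pos: [0.535, 0.346, 0.0288]
ee_rot: [3.141, 0.004, -2.89]
wrist_force: [-0.5, 0.1, -0.5]
width: 0.0434
```

```bash
python3 st.py
```

```text
22.18 unit xy [-0.0374 -0.0008] z 0.0288 rpy deg [ 179.95    0.23 -165.57] F unit [-0.5   0.21 -0.47] 0.043350421940590564
```

arm_command --commands "0 0 1.5 0 0 0 0; 0 0 0.7 0 0 0 0; 0 0 0 0 0 0 0"

```text
time: 22.55
tool_pos: [0.5355, 0.3462, 0.0279]
ee_rot: [3.141, 0.006, -2.89]
wrist_force: [-0.8, -0.2, -1.6]
width: 0.0436
```

arm_command --commands "0 0 0 0 0 0 0.55; 0 0 0 0 0 0 0.62; 0 0 0 0 0 0 0.62; 0 0 0 0 0 0 0.62"

```text
time: 23.05
tool_pos: [0.5358, 0.3464, 0.0278]
ee_rot: [3.14, 0.006, -2.89]
wrist_force: [-0.0, 0.5, 0.5]
width: 0.0581
```

arm_command --commands "0 0 -10 0 0 0 0.62; 0 0 -30 0 0 0 0.62; 0 0 -45 0 0 0 0.62; 0 0 -20 0 0 0 0.62; 0 0 0 0 0 0 0.62"

```text
time: 23.68
tool_pos: [0.5354, 0.3462, 0.1383]
ee_rot: [3.14, 0.008, -2.89]
wrist_force: [-0.5, -0.2, -0.8]
width: 0.0583
```

```bash
python3 st.py; python3 rj.py pics/w5.png;python3 dr.py wrist
```

```text
23.68 unit xy [-0.0369 -0.0007] z 0.1383 rpy deg [ 179.9     0.44 -165.57] F unit [-0.54 -0.04 -0.85] 0.05832110271089755
[0.5349 0.346  0.1372] [ 179.92    0.35 -165.58]
[ 292  216   56   57 2508] [319. 244.] [0.5398 0.3472 0.038 ] tool-frame shift mm [-4.4 -0.2 99.2]
press_spot 0.83 321 143 [0.4591 0.3275 0.042 ] unit [-0.1155 -0.    ]
front_edge 0.86 321 160 [0.4714 0.3302 0.07  ] unit [-0.1029 -0.0004]
tray_floor 0.65 321 145 [0.4602 0.3276 0.018 ] unit [-0.1143 -0.0002]
tray_floor 0.26 321 234 [0.5344 0.3473 0.018 ] unit [-0.0377  0.0006]
jar_small 0.83 321 236 [0.5399 0.3487 0.    ] unit [-0.0319  0.0006]
jar_small 0.82 21 42 [0.4414 0.0647 0.    ] unit [-0.1974 -0.2504]
```

View pics/w5.png

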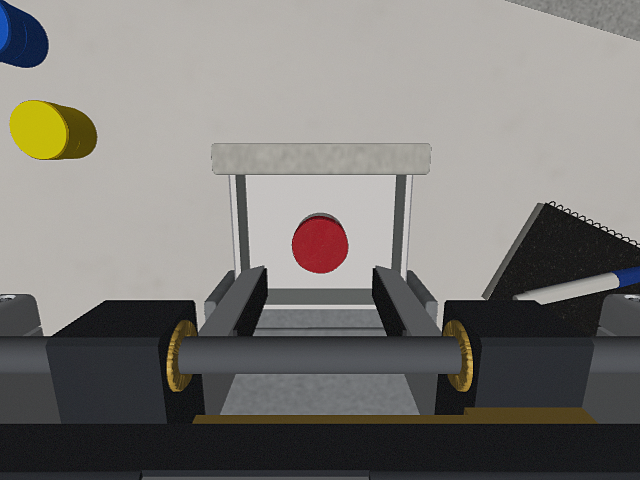

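The jar stands upright in the middle of the tray, red lid at (320,245). I move ahead of the front and close the fingers.

arm_command --commands "20 0 0 0 0.3 0 0; 30 0 0 0 0 0 0; 30 0 0 0 0 0 0; 25 0 0 0 0 0 0; 5 0 0 0 0 0 0; 0 0 0 0 0 0 0; 0 0 25 0 0 0 0; 0 0 35 0 0 0 0; 0 0 25 0 0 0 0; 0 0 5 0 0 0 0; 0 0 0 0 0 0 0"

```text
time: 25.35
tool_pos: [0.4262, 0.3161, 0.0351]
ee_rot: [-3.139, -0.012, -2.892]
wrist_force: [-0.3, -0.7, 0.3]
width: 0.0001
```

```bash
python3 st.py
```

```text
25.35 unit xy [-0.1501 -0.0029] z 0.0351 rpy deg [-179.84   -0.71 -165.72] F unit [-0.45 -0.61  0.34] 5.942414012325602e-05
```

arm_command --commands "-6 1.5 1 0 -0.7 0 0; -7 1 0.5 0 0 0 0; -6 0 0 0 0 0 0; -5 0 0 0 0 0 0; -5 0 0 0 0 0 0; -6 0 0 0 0 -0.2 0; -7 0 0 0 0 -0.2 0; -8 0 0 0 0 -0.2 0; -8 0 0 0 0 -0.2 0; -8 0 0 0 0 -0.2 0"

```text
time: 26.6
tool_pos: [0.4938, 0.3368, 0.0371]
ee_rot: [-3.14, 0.001, -2.874]
wrist_force: [-3.4, -1.7, 2.5]
width: 0.0006
```

```bash
python3 st.py
```

```text
26.6 unit xy [-0.0796  0.0004] z 0.0371 rpy deg [-1.7988e+02  5.0000e-02 -1.6465e+02] F unit [-3.69 -0.81  2.51] 0.0005655300017377533
```

arm_command --commands "-8 0 0.5 0 -0.3 0.5 0; -8 0 0.5 0 -0.3 0.5 0; -8 0 0.5 0 -0.3 0 0; -7 0 0.5 0 -0.3 0 0; -6 0 0 0 -0.3 0 0"

```text
time: 27.22
tool_pos: [0.5301, 0.3465, 0.0355]
ee_rot: [-3.14, 0.023, -2.892]
wrist_force: [-7.9, -2.2, 5.1]
width: 0.0007
```

```bash
python3 st.py
```

```text
27.23 unit xy [-0.042   0.0009] z 0.0355 rpy deg [-179.9     1.33 -165.7 ] F unit [-8.25 -0.2   5.08] 0.0007080861559118914
```

arm_command --commands "-5 0 -0.2 0 0.3 0 0; -5 0 -0.3 0 0 0 0; -5 0 -0.3 0 -0.2 0 0; -5 0 -0.3 0 -0.3 0 0; -5 0 -0.3 0 -0.3 0 0; -5 0 -0.3 0 -0.3 0 0"

```text
time: 27.98
tool_pos: [0.5492, 0.3514, 0.0357]
ee_rot: [-3.137, 0.01, -2.89]
wrist_force: [-8.2, -3.0, 6.0]
width: 0.0003
```

```bash
python3 st.py
```

```text
27.98 unit xy [-0.0222  0.0009] z 0.0357 rpy deg [-179.74    0.57 -165.59] F unit [-8.73 -0.91  6.03] 0.00032043377656825936
```

arm_command --commands "-4.5 0 -0.5 0 -0.3 0 0; -4.5 0 -0.5 0 -0.3 0 0; -4.5 0 -0.5 0 -0.3 0 0; -4.5 0 -0.5 0 -0.3 0 0; -4.5 0 -0.5 0 -0.3 0 0; -4.5 0 -0.5 0 -0.3 0 0"

```text
time: 28.72
tool_pos: [0.5629, 0.3549, 0.0356]
ee_rot: [-3.133, 0.008, -2.888]
wrist_force: [-7.3, -2.7, 3.6]
width: 0.0006
```

```bash
python3 st.py
```

```text
28.73 unit xy [-0.0081  0.0009] z 0.0356 rpy deg [-179.54    0.49 -165.47] F unit [-7.73 -0.8   3.62] 0.0006214769705277852
```

arm_command --commands "-4.3 0 -0.5 0 -0.4 0 0; -4.3 0 -0.5 0 -0.4 0 0; -4.3 0 -0.5 0 -0.4 0 0; -4.3 0 -0.5 0 -0.4 0 0; -4.3 0 -0.5 0 -0.4 0 0"

```text
time: 29.35
tool_pos: [0.573, 0.3575, 0.0356]
ee_rot: [-3.13, 0.015, -2.886]
wrist_force: [-7.5, -2.7, 3.7]
width: 0.0003
```

```bash
python3 st.py
```

```text
29.35 unit xy [0.0023 0.001 ] z 0.0356 rpy deg [-179.36    0.88 -165.37] F unit [-7.92 -0.79  3.72] 0.0003043159951505662
```

arm_command --commands "-4.2 0 -0.5 0 -0.3 0 0; -4.2 0 -0.5 0 -0.3 0 0"

```text
time: 29.6
tool_pos: [0.5763, 0.3583, 0.0356]
ee_rot: [-3.129, 0.014, -2.885]
wrist_force: [-8.2, -3.2, 4.3]
width: 0.0003
```

arm_command --commands "-4.3 0 -0.5 0 -0.3 0 0"

```text
time: 29.72
tool_pos: [0.577, 0.3585, 0.0356]
ee_rot: [-3.128, 0.01, -2.885]
wrist_force: [-12.8, -3.6, 7.3]
width: 0.0007
```

arm_command --commands "-4.5 0 -0.5 0 -0.4 0 0"

```text
time: 29.85
tool_pos: [0.5772, 0.3585, 0.0356]
ee_rot: [-3.127, 0.006, -2.885]
wrist_force: [-12.6, -4.9, 8.1]
width: 0.0003
```

```bash
python3 st.py
```

```text
29.85 unit xy [0.0066 0.0009] z 0.0356 rpy deg [-179.17    0.36 -165.28] F unit [-13.44  -1.65   8.09] 0.0003134127284223451
```

arm_command --commands "-5.5 0 0 0 -0.6 0 0"

```text
time: 29.98
tool_pos: [0.5777, 0.3587, 0.0355]
ee_rot: [-3.126, 0.005, -2.884]
wrist_force: [-15.8, -5.6, 11.3]
width: 0.0003
```

```bash
python3 st.py
```

```text
29.98 unit xy [0.0072 0.0009] z 0.0355 rpy deg [-179.1     0.28 -165.25] F unit [-16.73  -1.56  11.33] 0.00032615913755505433
```

arm_command --commands "3 0 -0.5 0 0 0 0; 5 0 0 0 0 0 0; 8 0 0 0 0 0 0; 8 0 0 0 0 0 0; 10 0 0 0 0 0 0; 15 0 0 0 0 0 0; 15 0 0 0 0 0 0; 15 0 0 0 0 0 0; 0 0 0 0 0 0 0; 0 0 -30 0 0 0 0; 0 0 -30 0 0 0 0; 0 0 0 0 0 0 0"

```text
time: 31.48
tool_pos: [0.5001, 0.3388, 0.0958]
ee_rot: [-3.126, 0.015, -2.884]
wrist_force: [0.6, -0.4, -0.1]
width: 0.0005
```

```bash
python3 st.py; python3 dr.py wrist pics/w6.png; python3 dr.py scene pics/c6.png;python3 dr.py side pics/s6.png
python3 -c "
import cv2,numpy as np
f=lambda n:cv2.imread('pics/'+n+'.png')
a=f('w6')[120:420,120:520];b=cv2.resize(f('c6')[140:340,220:460],(400,300))if 0 else cv2.resize(f('c6')[140:380,220:460],(300,300));c=f('s6')[140:440,110:410]
cv2.imwrite('pics/f6.png',np.vstack([np.hstack([a,b]),np.hstack([c,np.zeros((300,400,3),np.uint8)])]))"
```

```text
31.48 unit xy [-0.073   0.0008] z 0.0958 rpy deg [-179.12    0.84 -165.26] F unit [ 0.46 -0.49 -0.07] 0.0004553614471734113
front_edge 0.75 321 381 [0.5801 0.3598 0.07  ] unit [0.0098 0.0014]
tray_floor 0.41 316 408 [0.6458 0.3726 0.018 ] unit [ 0.0766 -0.0023]
jar_small 0.97 46 178 [0.5078 0.1123 0.    ] unit [-0.1213 -0.2206]
jar_small 0.44 317 410 [0.6629 0.3777 0.    ] unit [ 0.0944 -0.0016]
press_spot 0.68 263 195 [0.5718 0.3545 0.042 ] unit [ 0.0004 -0.0017]
front_edge 0.89 265 182 [0.5847 0.3634 0.07  ] unit [0.0151 0.0038]
front_edge 0.2 263 206 [0.5003 0.2439 0.07  ] unit [-0.0961 -0.0912]
tray_floor 0.84 287 194 [0.6492 0.3628 0.018 ] unit [ 0.0775 -0.0127]
jar_small 0.84 286 296 [ 0.383  -0.0009  0.    ] unit [-0.2701 -0.2996]
jar_small 0.7 329 322 [ 0.3913 -0.1201  0.    ] unit [-0.2915 -0.4171]
press_spot 0.64 257 353 [0.5691 0.3568 0.042 ] unit [-0.0016  0.0013]
front_edge 0.82 247 345 [0.5823 0.3652 0.07  ] unit [0.0132 0.0062]
front_edge 0.37 260 369 [0.5455 0.41   0.07  ] unit [-0.0114  0.0586]
jar_small 0.84 380 229 [ 0.3904 -0.1215  0.    ] unit [-0.2927 -0.4183]
jar_small 0.82 353 277 [0.4338 0.0773 0.    ] unit [-0.2016 -0.2363]
```

View pics/f6.png

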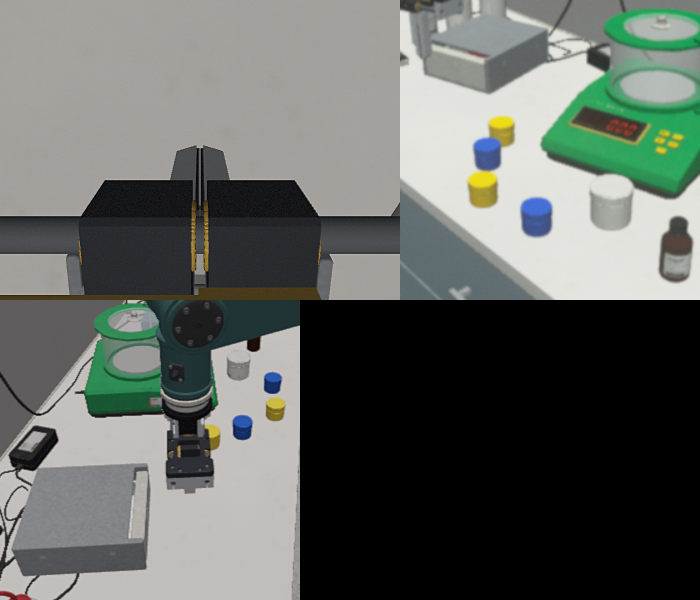

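The pictures show the drawer flush (press_spot at unit x about 0), with the red lid glimpsed in the slit behind the front. The bystanders and look-alikes stand where they were, and the tool is clear of everything. I hand in.

```bash
python3 -c "
from bench import robot
print(robot.close_job())"
```

```text
the job is handed in; nothing more can be done
None
```

The small red-lidded jar is in the drawer and the drawer is shut and latched. I handed the job in at about 31.6 s, but the closing press may have passed the 20 N limit.

- **Opening:** I pressed the front about 15 mm past flush until the end stop pushed back at 14.5 N. It sprang to about 0.040 m, and I hooked its top edge and drew it out to about 0.112 m.
- **Jar:** I set it upright in the middle of the tray. The wrist picture before closing showed it standing there.
- **Closing:** I pressed the front in by feel and let go. The drawer stayed flush: the press spot measured within 2 mm of flush in the scene and side cameras. The robot is clear and touching nothing.
- **Bystanders:** the larger jar, the amber bottle and the look-alikes stand where they were, judged by eye.
- **Force on the closing press:** the last reading was 16.7 N along the pressing direction, above the 14 to 16 N aimed for. Upward friction of about 11 N brought the total wrist force to about 20.3 N. If the limit counts the whole contact force and not only the press, it was at or just over 20 N for that moment.
- **Last check of the jar:** once the drawer was shut, only a bit of red showed in the slit behind the front, so I could not confirm again that it is upright.

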